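# Spray the inky scale and draw it out of the roofed caddy

## Task

First press the red cap of the spray bottle all the way down while the inky wooden scale still lies in the blue caddy, and let it spring back up. Then tilt the scale, which is longer than the caddy's opening, draw it out through the opening one end first, and finish while still holding it in the gripper, level, directly above the opening and a hand's breadth clear of the caddy, to drip back in. Leave the other things on the desk where they are.

Things in the scene. Friction and masses are not known exactly. Their poses are not given: they have to be found in the camera images.
- caddy_opening (a point): Centre of the opening in the caddy's top, at the height of the top face (63 mm above the desk); axes as the caddy's. The opening is 140 mm along y by 140 mm along x (wall to wall), between two 3 mm roof plates (underside 60 mm above the desk) over the caddy's ends. Under each roof is a hollow reaching 85 mm further along y.
- scale_center (a point): Centre of the loose flat wooden scale (ruler), 200 mm long (its y), 30 mm wide (its x), 6 mm thick, about 30 g. It starts lying flat on the caddy's ribs (centre 27 mm above the desk, 23 mm above the caddy floor), roughly along the caddy, with both ends under the roofs. Grip it across its width.
- scale_end_a (a point): Middle of the scale's +y end, 100 mm from its centre.
- scale_end_b (a point): Middle of the scale's -y end, 100 mm from its centre.
- caddy: Long blue plastic caddy, fixed to the desk: 148 mm (x) by 318 mm (y) by 63 mm high, walls and floor 4 mm. Origin under its middle, on the desk; y along its length, z up. Two white ribs, 6 mm wide, cross its floor at y = +50 and -50 mm, tops 24 mm above the desk. The spray bottle stands beyond its -y end; its +y end is free.
- scale: The scale; origin in the middle of its underside; y along it.
- cap_top (a point): Middle of the top of the red spray cap (30 mm across, 18 mm tall, 124 mm above the desk when up) on the white spray bottle with a green band (52 mm across, fixed to the desk). Its stub nozzle points along the point's +y, roughly towards the caddy.
- spray_cap (a joint): How far the spray cap is pressed down, m: 0 up, 0.008 fully down. It is sprung: about 1.8 N to start and 4.6 N fully down.
- geometry_box: Steel geometry box, 75 x 165 x 20 mm, loose; origin under its middle. Leave alone.
- tumbler: Green glass tumbler, 72 mm across, 100 mm tall, loose; origin under its middle. Leave alone.
- mug: White mug with four pencils, 80 mm across, pencils up to 185 mm above the desk, loose; origin under its middle. Leave alone.
- eraser: Yellow eraser, 22 x 45 x 13 mm, loose; origin under its middle. Leave alone.
- ink_pot: Glass ink pot with black cap, 52 mm across, 58 mm tall, loose; origin under its middle. Leave alone.
- sharpener: Metal pencil sharpener, 16 x 26 x 14 mm, loose; origin under its middle. Leave alone.
- spray: The white spray bottle, fixed to the desk; origin under its middle; its +y is the nozzle's direction.

How it is judged (in metres and radians):
On the way, in this order (a step that is already met when the one before it is completed fails the run):
1. the spray cap is pressed down (at least 6.5 of its 8 mm) while the scale lies in the caddy (value of joint spray_cap above 0.0065 m and height (world z) of each of scale_end_a, scale_end_b below 0.06 m), for 0.05 s.
2. the cap has sprung back up (value of joint spray_cap below 0.0015 m), for 0.1 s.
3. one end of the scale is out above the caddy's top while the other is still below the roof (((height (world z) of scale_end_a above 0.07 m and height (world z) of scale_end_b below 0.06 m) or (height (world z) of scale_end_b above 0.07 m and height (world z) of scale_end_a below 0.06 m))), for 0.05 s.
At the end, for the whole second after the job is handed in: Scale held still in the fingers (under 30 mm/s), level within 15 degrees, both ends more than 120 mm above the desk (57 mm above the caddy top), its centre within 60 mm horizontally of the opening centre, touching neither caddy nor bottle; spray cap up (within 1.5 mm) (height (world z) of each of scale_end_a, scale_end_b above 0.12 m and angle between scale_center's own z axis and vertical below 0.26 rad and horizontal distance between scale_center and caddy_opening below 0.06 m and contact force between the fingers and scale above 0.5 N and contact force between scale and caddy below 0.05 N and contact force between scale and spray below 0.05 N and linear speed of scale below 0.03 m/s and value of joint spray_cap below 0.0015 m); the arm keeps its last pose, push and grip.
It fails at once if a bystander (geometry box, tumbler, mug, eraser, ink pot, sharpener) is shifted more than 30 mm (distance of any of geometry_box, tumbler, mug, eraser, ink_pot, sharpener from where it was at the start of the episode above 0.03 m).
It fails at once if the tumbler, mug or ink pot is tipped over (angle between any of tumbler, mug, ink_pot's own z axis and vertical above 0.5 rad).
It also fails if it takes over 58 s, if anything falls off the work surface, if the arm or the gripper's body presses on something with over 40 N, if the wrist force passes 120 N, or if a joint passes its speed limit or range.

## Robot

A 6-joint arm with a two-finger parallel gripper is mounted at the origin on the work surface. World frame = base frame: x ahead of the robot, y to its left, z up, the work surface at z = 0. Lengths are in mm, angles in rad, forces in N, time in s.
With the tool pointing down it reaches from about 275 to 750 mm from the base axis. Payload 10.2 kg.
Tool frame: the origin (TCP) lies at the very end of the fingers, on their centre line; the grasp point (between the pads) lies 19 mm behind it; x points along the fingers, y is the direction in which the jaws open and shut, and the axes are right-handed (so a half turn about x gives the same grasp; the last joint's range is limited). The gripper opens to 85 mm and grips with 20 to 120 N. Pads are 22 mm wide; open, the fingers measure 114 mm over their backs; the gripper's body (76 mm by 85 mm) begins 54 mm behind the grasp point. The pads swing forward as they close: fully open they stand 13 mm farther back than shut.
Start: joints at [-1.537, 0.313, 1.498, -0, 1.331, -0.223], TCP at [133.33, -507.794, 231.294] pointing down, gripper open.
Joint ranges: [-2.94, 2.94], [-0.97, 2.17], [0.19, 2.56], [-1.23, 4.37], [0.02, 3.11], [-2.88, 2.88]. Speed limits (rad/s): [2.39, 2.39, 3.01, 3.14, 3.14, 3.14].

## Interface

Orientations are given as a unit quaternion [w, x, y, z].
In Python, from rig import ctrl, viewer, order gives the robot as it stands. The module is installed in compiled form; this text tells all that it offers.
- The arm moves only by the tool carry_out, never from a script. Its argument "deltas" is a list of rows, each a list of 7 numbers: the gripper command: -1 is fully open, 1 is shut, values between are in proportion, then the shift along the tool's x, y, z in mm, then the turn, a rotation vector about the tool's x, y, z in degrees. A call has exactly 5 rows; each row is the pose to reach, as a shift and turn from the pose commanded when the call began, along the tool's axes at that moment; what a row does not reach only later rows make up. A row lasts 1/8 s, in which the tool goes at most 62.5 mm and 10.7 degrees, less where a joint would pass 70% of its speed; a pose out of reach is approached as far as the arm can. A call with a gripper value outside its range is refused whole. The fingers move at their own pace and stop on an object; "newtons" is the grip in N (left out, the last holds). Time passes only in rows, so rows that repeat a pose let the fingers close, or fill a call up. It gives the time, the measured TCP pose, the force and the opening at its end, in the units of the state.
- ctrl.sense(): the state, without advancing time (a new reading comes with each control period).
- viewer.capture(name): name is "side" or "top"; returns the picture (384x512x3 uint8, red, green, blue); there is no depth.
- viewer.calibration(name): a dict with "fx", "fy", "cx", "cy" (pixels), "xyz" and "attitude" of the camera in the world. Camera axes: x right, y down, z forward; pixel columns grow to the right and rows downward; lengths in mm; the calibration is good to about 2 mm. A picture is of the moment at which its call begins. calibration takes no time and is no camera call.
- order.finish_job(): hands the job in, once; it reports no verdict.
The state is a dict: "time_s": time; "joints": joint angles; "dq": joint speeds; "tau": joint torques, N m; "eef_pos": TCP position; "ee_rot": TCP orientation; "force": force on the tool from outside, world axes, zero at the start; "wrist_torque": the same for the moment, N m; "grip_width": opening from 0.0 (shut) to 1.0 (fully open).
Only numpy, scipy, OpenCV 4.12 (cv2) and the standard library are available. Lean on these libraries where they do the work, as an engineer would, in place of code of your own. Each camera call takes 0.05 s, during which the arm holds its last target. There are 200 camera calls.

## Working session

There is one attempt and no reset: what is moved stays moved. The work goes in short steps, Python scripts to look and compute and a tool call to move; the robot and the scene stay as the last step left them, time stands still between calls to the robot, and variables do not carry over. Pictures are saved under pics/ and viewed, about 8 in all and at most 12, crops included, and the job is handed in when it is done.

Besides the shell and the picture viewer there is one more tool, called after ">>>" as a command line: name --pt "numbers of a row" for each row, then --argument value for the rest. carry_out: Moves the arm, as the interface text tells. Its arguments: {"type":"object","properties":{"deltas":{"type":"array"},"newtons":{"type":"number"}},"required":["deltas"]}

```bash
mkdir -p pics
python3 - <<'E'
from rig import ctrl,viewer
import cv2
for n in("side","top"):
    im=viewer.capture(n); cv2.imwrite(f"pics/{n}0.png",im[:,:,::-1]); print(n,viewer.calibration(n))
print(ctrl.sense())
E
```

```text
side {'fx': 486.03251783233765, 'fy': 486.03251783233765, 'cx': 255.03340161652656, 'cy': 195.69806324065632, 'xyz': array([ 354.85956435, 1350.18567138,  914.87527002]), 'attitude': array([ 0.02955632, -0.07401051,  0.86417437, -0.49684155])}
top {'fx': 405.10324115357395, 'fy': 405.10324115357395, 'cx': 254.80800166006122, 'cy': 193.68089886119202, 'xyz': array([ 504.48524891,  -26.48281899, 1438.91426953]), 'attitude': array([-0.02015981,  0.70839992, -0.7055116 ,  0.00406465])}
{'time_s': 0.1, 'joints': array([-1.53742653e+00,  3.13404572e-01,  1.49835781e+00,  4.30684761e-06,
        1.33097601e+00, -2.23394795e-01]), 'dq': array([ 0.00125225, -0.00093235, -0.0032889 , -0.00109908, -0.0002055 ,
        0.00026433]), 'tau': array([ 1.85313358e-03, -4.12900507e+01, -2.60145843e+01, -1.72503619e-04,
        3.06525108e-03, -1.43566984e-05]), 'eef_pos': array([ 133.3094228 , -507.56326866,  230.78815155]), 'ee_rot': array([ 0.09012734,  0.70132734,  0.09093356, -0.70124754]), 'force': array([-1.06310858, -0.12563114, -1.44201943]), 'wrist_torque': array([-0.00746327, -0.00079097,  0.0168244 ]), 'grip_width': 1.0020048452417099}
```

View pics/top0.png

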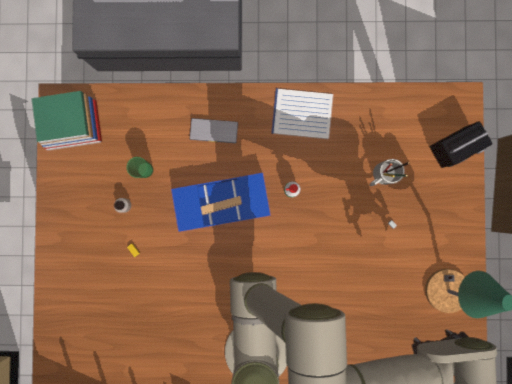

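View pics/side0.png

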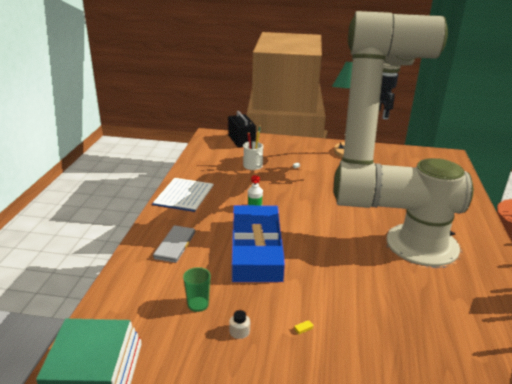

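The top view shows the caddy at about (221,202), scale at (221,205), red cap at (293,189). The side view agrees, and the arm is parked away to the right. Next I measure.

```bash
cat > h.py <<'E'
import numpy as np,cv2
from scipy.spatial.transform import Rotation as R
from rig import ctrl,viewer
def rot(q): return R.from_quat([q[1],q[2],q[3],q[0]])
def ray(n,px,z):
    c=viewer.calibration(n); px=np.atleast_2d(px).astype(float)
    d=np.c_[(px[:,0]-c['cx'])/c['fx'],(px[:,1]-c['cy'])/c['fy'],np.ones(len(px))]
    d=rot(c['attitude']).apply(d); return c['xyz']+d*((z-c['xyz'][2])/d[:,2])[:,None]
def proj(n,P):
    c=viewer.calibration(n); p=rot(c['attitude']).inv().apply(np.atleast_2d(P)-c['xyz'])
    return np.c_[c['cx']+c['fx']*p[:,0]/p[:,2],c['cy']+c['fy']*p[:,1]/p[:,2]]
def big(m):
    c,_=cv2.findContours(m.astype(np.uint8),cv2.RETR_EXTERNAL,cv2.CHAIN_APPROX_NONE); return max(c,key=cv2.contourArea)
E
python3 - <<'E'
from h import *
for n in("top","side"):
    im=cv2.imread(f"pics/{n}0.png"); hsv=cv2.cvtColor(im,cv2.COLOR_BGR2HSV); H,S,V=cv2.split(hsv)
    blue=(H>105)&(H<130)&(S>150)&(V>60); c=big(blue); hull=cv2.convexHull(c)
    ap=cv2.approxPolyDP(hull,8,True)[:,0]; print(n,"blue poly",ap.tolist())
    if n=="top":
        r=cv2.minAreaRect(ray(n,hull[:,0],63)[:,:2].astype(np.float32)); print("caddy",r,ray(n,ap,63)[:,:2])
    box=np.zeros(H.shape,np.uint8); cv2.fillPoly(box,[hull],1)
    wood=(box>0)&(H<25)&(S>60)&(V>70)
    w=big(wood); print("wood area",cv2.contourArea(w))
    r=cv2.minAreaRect(ray(n,w[:,0],30)[:,:2].astype(np.float32)); print("scale vis",r,cv2.boxPoints(r))
    red=((H<8)|(H>172))&(S>150)&(V>90); 
    x,y=(293,189) if n=="top" else (255,181)
    m=np.zeros_like(red); m[y-14:y+14,x-14:x+14]=red[y-14:y+14,x-14:x+14]
    b=cv2.boundingRect(big(m)); M=cv2.moments(big(m)); cc=[M['m10']/M['m00'],M['m01']/M['m00']]
    print("red",b,cc,ray(n,cc,124 if n=="top" else 115))
a=cv2.imread("pics/top0.png")[155:245,160:320]; b=cv2.imread("pics/side0.png")[165:290,200:310]
cv2.imwrite("pics/c0.png",np.hstack([cv2.resize(a,(480,440),interpolation=2),cv2.resize(b,(320,440),interpolation=2)]))
E
```

```text
top blue poly [[203, 184], [209, 225], [180, 230], [172, 190]]
caddy ((505.85015869140625, 222.83963012695312), (143.70680236816406, 108.07311248779297), 10.135958671569824) [[583.98508252 181.91492161]
 [444.49590034 160.21734646]
 [426.97671131 259.04335435]
 [563.1241969  287.97208834]]
wood area 35.5
scale vis ((497.3944396972656, 181.6832733154297), (27.320802688598633, 20.555574417114258), 11.860943794250488) [[481.91324 188.9339 ]
 [486.13815 168.8172 ]
 [512.8756  174.43265]
 [508.65073 194.54935]]
red (286, 185, 11, 7) [292.67123287671234, 188.1187214611872] [[ 568.00373824 -119.19237236  124.        ]]
side blue poly [[279, 235], [281, 280], [233, 280], [233, 239]]
wood area 59.0
scale vis ((518.1363525390625, 120.51133728027344), (29.315963745117188, 42.98344039916992), 13.749802589416504) [[498.79022 137.90321]
 [509.00665  96.15156]
 [537.4825  103.11946]
 [527.26605 144.87112]]
red (251, 175, 9, 8) [255.0355987055016, 178.63754045307442] [[ 570.88113727 -120.06933279  115.        ]]
```

View pics/c0.png

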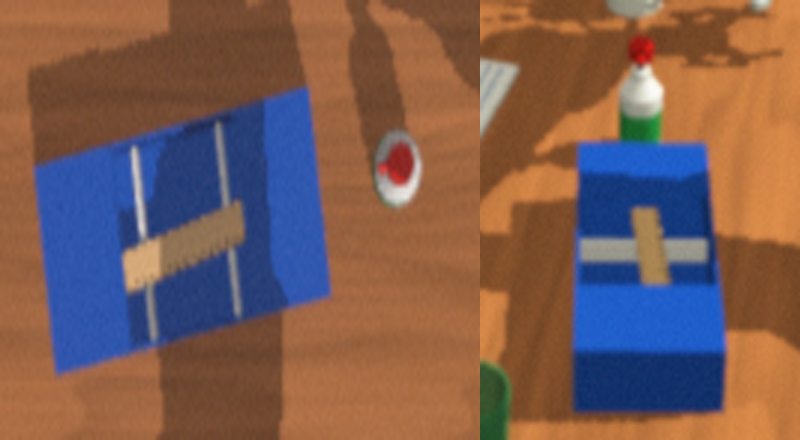

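The crop shows the caddy tilted slightly in the image, shaded patches splitting the blue, and the scale crossing the ribs off-centre, toward the robot (crop 125–245, 205–290). I redo the masks so that shade is included.

Run:
```python
from h import *
n="top"
im=cv2.imread(f"pics/{n}0.png"); H,S,V=cv2.split(cv2.cvtColor(im,cv2.COLOR_BGR2HSV))
roi=np.zeros(H.shape,bool); roi[165:240,165:280]=1
blue=roi&(H>100)&(H<135)&(S>120)&(V>30)
blue=cv2.morphologyEx(blue.astype(np.uint8),cv2.MORPH_CLOSE,np.ones((9,9)))
hull=cv2.convexHull(big(blue)); ap=cv2.approxPolyDP(hull,6,True)[:,0]; print(ap.tolist())
r=cv2.minAreaRect(ray(n,hull[:,0],63)[:,:2].astype(np.float32)); print("caddy",r); print(cv2.boxPoints(r))
ctr=np.array(r[0]); 
box=np.zeros(H.shape,np.uint8); cv2.fillConvexPoly(box,hull,1); box=cv2.erode(box,np.ones((9,9)))
wood=(box>0)&(H<30)&(S>70)
w=big(wood); print("wood",cv2.contourArea(w),cv2.boundingRect(w))
p=ray(n,w[:,0],30)[:,:2].astype(np.float32); r=cv2.minAreaRect(p); print("scale",r); print(cv2.boxPoints(r))
m=np.argwhere(wood)[:,::-1]; q=ray(n,m,30)[:,:2]; mu=q.mean(0); u,s,vt=np.linalg.svd(q-mu); print(mu,vt[0],np.degrees(np.arctan2(vt[0][1],vt[0][0])))
s=ctrl.sense(); print(rot(s['ee_rot']).as_matrix().round(3))
# obstacles
for nm,px,z in(("tumbler",(145,170),100),("mug",(392,171),100),("box",(214,131),20)): print(nm,ray(n,px,z))
```

```text
[[262, 174], [269, 214], [179, 230], [172, 189]]
caddy ((524.0145263671875, 122.62860870361328), (145.78475952148438, 314.2489318847656), 10.325392723083496)
[[424.13986  264.14346 ]
 [480.4653   -45.016434]
 [623.88916  -18.886246]
 [567.5637   290.27365 ]]
wood 261.5 (202, 197, 39, 17)
scale ((513.2781982421875, 124.48436737060547), (27.807518005371094, 138.9032440185547), 15.872123718261719)
[[480.91013 187.48557]
 [518.8989   53.87807]
 [545.64624  61.48317]
 [507.65747 195.09067]]
[512.71120073 124.81283925] [ 0.26730766 -0.96361124] -74.49588071165928
[[-0.     0.254 -0.967]
 [ 0.001 -0.967 -0.254]
 [-1.    -0.001 -0.   ]]
tumbler [[627.9920637  370.77676151 100.        ]]
mug [[ 626.6289043  -446.88978648  100.        ]]
box [[774.06960489 151.11228611  20.        ]]
```

```bash
cat >> h.py <<'E'
def target(yaw,tilt=0,about=None):
    """tool down, tool y at world yaw (deg), then tilted by tilt deg about tool y"""
    y=np.radians(yaw); Y=np.array([np.cos(y),np.sin(y),0]); X=np.array([0,0,-1.]); 
    return R.from_matrix(np.c_[X,Y,np.cross(X,Y)])*R.from_euler('y',tilt,degrees=True)
def plan(pos,Rt):
    s=ctrl.sense(); R0=rot(s['ee_rot'])
    print("t",s['time_s'],"pos",s['eef_pos'].round(1),"F",s['force'].round(1),"w",round(s['grip_width'],3))
    print("shift",R0.inv().apply(np.array(pos)-s['eef_pos']).round(1),"rv",np.degrees((R0.inv()*Rt).as_rotvec()).round(1))
E
python3 - <<'E'
from h import *
plan([567,-120,165],target(15.5))
im=cv2.imread("pics/side0.png"); H,S,V=cv2.split(cv2.cvtColor(im,cv2.COLOR_BGR2HSV))
for r in range(218,248): print(r,[f"{H[r,c]},{S[r,c]},{V[r,c]}" for c in (254,256,258,260)])
c=np.array([524,122.6]);uy=np.array([-.179,.984])
d=np.array([-.267,.964])
sc=np.array([513,124.6])
for L in(-110,-100,-90,-80,-70): print(L,proj("side",np.r_[sc+d*L,30]).round(1), "rib-50",proj("side",np.r_[c-50*uy,24]).round(1), proj("side",np.r_[c-70*uy,60]).round(1))
E
```

```text
t 0.1 pos [ 133.3 -507.6  230.8] F [-1.1 -0.1 -1.4] w 1.002
shift [  66.2 -264.6 -517.9] rv [-90.8  -0.1   0. ]
218 ['110,214,123', '110,210,125', '110,212,125', '109,218,124']
219 ['109,206,125', '109,216,123', '110,212,124', '109,210,126']
220 ['110,207,128', '109,214,123', '109,218,123', '109,220,123']
221 ['110,215,128', '109,219,122', '110,205,127', '110,211,127']
222 ['109,216,124', '109,206,126', '110,201,127', '110,205,123']
223 ['116,96,122', '116,108,118', '117,107,117', '112,142,113']
224 ['12,76,145', '11,74,137', '11,76,138', '161,27,103']
225 ['17,123,164', '17,123,162', '17,121,165', '14,73,122']
226 ['17,128,167', '18,130,169', '18,130,171', '16,103,136']
227 ['17,126,164', '17,130,167', '18,131,171', '17,116,138']
228 ['18,129,164', '17,127,167', '17,129,170', '17,119,141']
229 ['18,131,161', '18,131,166', '17,129,172', '17,123,153']
230 ['17,127,157', '18,128,167', '17,129,170', '18,125,159']
231 ['17,120,157', '17,130,171', '18,133,169', '18,129,160']
232 ['17,122,155', '18,131,164', '18,131,170', '17,130,159']
233 ['18,112,159', '18,129,166', '18,134,166', '17,131
[... 465 characters left out ...]
17,129,170', '18,129,166']
242 ['114,108,111', '16,118,156', '18,132,168', '18,134,166']
243 ['115,137,115', '17,117,151', '17,128,169', '18,131,169']
244 ['112,160,123', '13,86,145', '17,113,163', '16,115,164']
245 ['111,194,150', '124,42,127', '164,24,137', '171,26,137']
246 ['109,207,187', '112,161,182', '112,140,180', '113,140,180']
247 ['109,215,200', '110,208,200', '110,199,200', '110,205,199']
-110 [[256.4 221.6]] rib-50 [[256.6 232.7]] [[256.7 219.9]]
-100 [[256.7 223.3]] rib-50 [[256.6 232.7]] [[256.7 219.9]]
-90 [[257.1 224.9]] rib-50 [[256.6 232.7]] [[256.7 219.9]]
-80 [[257.4 226.7]] rib-50 [[256.6 232.7]] [[256.7 219.9]]
-70 [[257.8 228.4]] rib-50 [[256.6 232.7]] [[256.7 219.9]]
```

>>> carry_out --pt "1 7 -26 -52 -9 0 0" --pt "1 13 -53 -104 -18 0 0" --pt "1 20 -79 -155 -27 0 0" --pt "1 26 -106 -207 -36 0 0" --pt "1 33 -132 -259 -45 0 0" --newtons 30

```text
time_s: 0.72
eef_pos: [351.4, -312.8, 198.1]
ee_rot: [0.354, 0.612, 0.354, -0.612]
force: [1.2, -1.7, 0.4]
grip_width: -0.005
```

```bash
python3 -c "
from h import *
plan([567,-120,150],target(15.5))"
```

```text
t 0.725 pos [ 351.4 -312.8  198.1] F [ 1.2 -1.7  0.4] w -0.005
shift [  48.1   90.3 -274.8] rv [-45.5  -0.   -0. ]
```

>>> carry_out --pt "1 10 18 -55 -9 0 0" --pt "1 20 36 -110 -18 0 0" --pt "1 30 54 -165 -27 0 0" --pt "1 39 72 -220 -36.5 0 0" --pt "1 48 90 -275 -45.5 0 0"

```text
time_s: 1.35
eef_pos: [567.9, -120.7, 149.7]
ee_rot: [0.563, 0.428, 0.563, -0.428]
force: [-0.2, -1.2, 0.5]
grip_width: -0.0
```

Run:
```python
from h import *
plan([567,-120,121],target(15.5))
a=viewer.capture("top")[150:230,250:340,::-1]; b=viewer.capture("side")[140:230,205:305,::-1]
cv2.imwrite("pics/c1.png",np.hstack([cv2.resize(a,(400,400),interpolation=2),cv2.resize(b,(400,400),interpolation=2)]))
```

```text
t 1.35 pos [ 567.9 -120.7  149.7] F [-0.2 -1.2  0.5] w -0.0
shift [28.7 -0.6 -0.9] rv [ 0. -0.  0.]
```

View pics/c1.png

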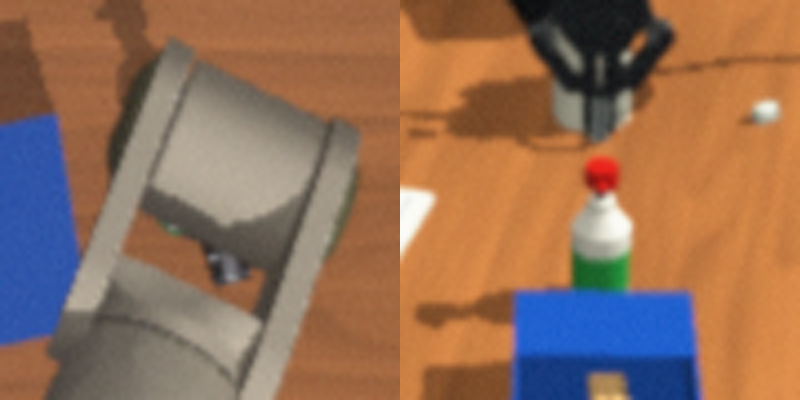

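The closed fingertips (crop 600,135) sit directly above the red cap (602,172) in the side view. Pressing.

>>> carry_out --pt "1 20 -0.6 -0.9 0 0 0" --pt "1 28 -0.6 -0.9 0 0 0" --pt "1 32 -0.6 -0.9 0 0 0" --pt "1 34 -0.6 -0.9 0 0 0" --pt "1 34 -0.6 -0.9 0 0 0"

```text
time_s: 2.08
eef_pos: [565.8, -121.8, 116.8]
ee_rot: [0.562, 0.429, 0.562, -0.43]
force: [-3.8, 0.6, 4.3]
grip_width: 0.004
```

>>> carry_out --pt "1 1 0 0 0 0 0" --pt "1 2 0 0 0 0 0" --pt "1 3 0 0 0 0 0" --pt "1 3 0 0 0 0 0" --pt "1 3 0 0 0 0 0"

```text
time_s: 2.7
eef_pos: [566.1, -121.9, 115.8]
ee_rot: [0.563, 0.429, 0.561, -0.429]
force: [-9.1, 3.2, 21.4]
grip_width: 0.0
```

Run:
```python
from h import *
plan([567,-120,121],target(15.5))
b=viewer.capture("side")[140:230,205:305,::-1]
cv2.imwrite("pics/c2.png",cv2.resize(b,(400,400),interpolation=2))
```

```text
t 2.7 pos [ 566.1 -121.9  115.8] F [-9.1  3.2 21.4] w 0.0
shift [-5.2  1.3 -1.6] rv [-0.3  0.1 -0.1]
```

View pics/c2.png

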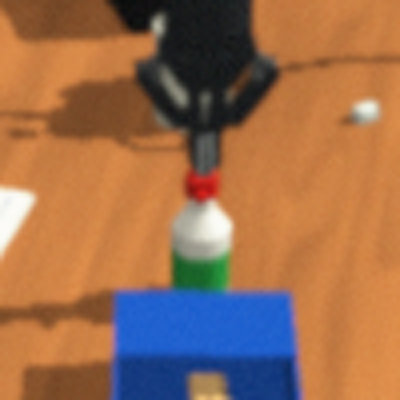

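The red cap is squashed under the fingers (crop 203,185) and has bottomed out (21 N, TCP 115.8). Now I lift and travel to above the scale.

>>> carry_out --pt "1 -30 0 0 0 0 0" --pt "0.5 -70 0 0 0 0 0" --pt "-0.18 -70 5 -60 0 0 0" --pt "-0.18 -60 10 -120 0 0 0" --pt "-0.18 -50 14 -180 0 0 0"

```text
time_s: 3.38
eef_pos: [532.1, 57.4, 163.2]
ee_rot: [0.562, 0.43, 0.561, -0.429]
force: [0.7, 0.1, -0.3]
grip_width: 0.59
```

```bash
python3 -c "
from h import *
plan([506.6,147.7,110],target(15.5))"
```

```text
t 3.375 pos [532.1  57.4 163.2] F [ 0.7  0.1 -0.3] w 0.59
shift [ 53.1  -1.  -93.9] rv [-0.3  0.  -0.1]
```

>>> carry_out --pt "-0.18 15 0 -30 0 0 0" --pt "-0.18 30 -1 -60 0 0 0" --pt "-0.18 53 -1 -94 -0.3 0 0" --pt "-0.18 53 -1 -94 -0.3 0 0" --pt "-0.18 53 -1 -94 -0.3 0 0"

```text
time_s: 4.0
eef_pos: [507.3, 145.8, 110.8]
ee_rot: [0.563, 0.428, 0.562, -0.428]
force: [0.5, -0.5, 0.2]
grip_width: 0.588
```

Run:
```python
from h import *
plan([506.6,147.7,50],target(15.5))
a=viewer.capture("top")[160:240,165:275,::-1]; b=viewer.capture("side")[140:290,200:300,::-1]
cv2.imwrite("pics/c3.png",np.hstack([cv2.resize(a,(440,480),interpolation=2),cv2.resize(b,(320,480),interpolation=2)]))
```

```text
t 4.0 pos [507.3 145.8 110.8] F [ 0.5 -0.5  0.2] w 0.588
shift [60.7 -0.2 -2. ] rv [ 0.   0.  -0.1]
```

View pics/c3.png

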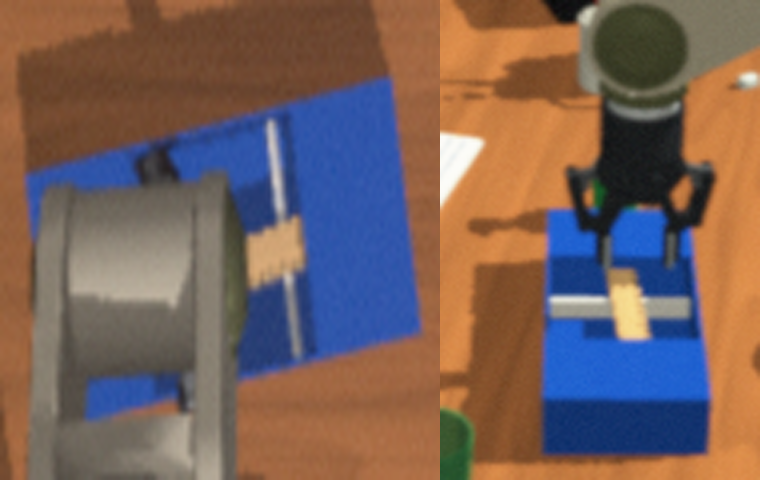

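Run:
```python
from h import *
f=lambda p:(lambda q:(440+(q[0]-200)*3.2,(q[1]-140)*3.2))(proj("side",p)[0])
print("tcp",f([507.3,145.8,111]),"descended",f([507,147,27]))
for L in(-40,0,22,40): print(L,f(np.r_[np.array([512.5,126.5])+L*np.array([-.267,.964]),30]))
```

```text
tcp (np.float64(638.442043014105), np.float64(266.20101060908945)) descended (np.float64(635.9736100753764), np.float64(339.84938203687517))
-40 (np.float64(628.6603002978451), np.float64(300.87791097058727))
0 (np.float64(633.5540064556724), np.float64(324.395012447623))
22 (np.float64(636.3413366701019), np.float64(337.7897536496266))
40 (np.float64(638.6747904736346), np.float64(349.00335498159086))
```

The predicted scale line agrees with the image to about 1 px, and the fingers straddle it. Descending and closing.

>>> carry_out --pt "-0.18 40 1 -2 0 0 0" --pt "-0.18 75 1 -2 0 0 0" --pt "-0.18 90 1 -2 0 0 0" --pt "-0.18 100 1 -2 0 0 0" --pt "-0.18 100 1 -2 0 0 0"

```text
time_s: 4.72
eef_pos: [507.3, 148.3, 10.6]
ee_rot: [0.563, 0.428, 0.563, -0.428]
force: [0.3, 0.1, -0.1]
grip_width: 0.589
```

>>> carry_out --pt "0.2 0 0 0 0 0 0" --pt "0.6 0 0 0 0 0 0" --pt "1 0 0 0 0 0 0" --pt "1 0 0 0 0 0 0" --pt "1 0 0 0 0 0 0" --newtons 40

```text
time_s: 5.35
eef_pos: [507.6, 148.5, 11.3]
ee_rot: [0.563, 0.428, 0.562, -0.428]
force: [-0.8, -1.3, 6.2]
grip_width: 0.343
```

Gripped (opening 29 mm). I lift 14 mm and then slide toward the -y end (tool +z).

>>> carry_out --pt "1 -7 0 0 0 0 0" --pt "1 -14 0 0 0 0 0" --pt "1 -14 0 15 0 0 0" --pt "1 -14 0 30 0 0 0" --pt "1 -14 0 44 0 0 0"

```text
time_s: 5.98
eef_pos: [519.0, 104.7, 24.1]
ee_rot: [0.563, 0.428, 0.563, -0.428]
force: [-0.4, -0.0, -0.0]
grip_width: 0.338
```

```bash
cat >> h.py <<'E'
D=np.array([-.267,.964,0]);G0=np.array([507.6,148.5,0])
def goal(s,z,th):
    Rt=target(15.5,th); return plan(G0+s*D+[0,0,z]+15.7*Rt.apply([1,0,0]),Rt)
E
python3 - <<'E'
from h import *
goal(-49,59.6,15); goal(-46.4,69.6,25)
a=viewer.capture("top")[160:240,165:275,::-1]; b=viewer.capture("side")[140:290,200:300,::-1]
cv2.imwrite("pics/c4.png",np.hstack([cv2.resize(a,(440,480),interpolation=2),cv2.resize(b,(320,480),interpolation=2)]))
E
```

```text
t 5.975 pos [519.  104.7  24.1] F [-0.4 -0.  -0. ] w 0.338
shift [-20.3   0.7  -0.3] rv [-0. 15.  0.]
t 5.975 pos [519.  104.7  24.1] F [-0.4 -0.  -0. ] w 0.338
shift [-31.3   0.7  -5.5] rv [-0. 25.  0.]
```

View pics/c4.png

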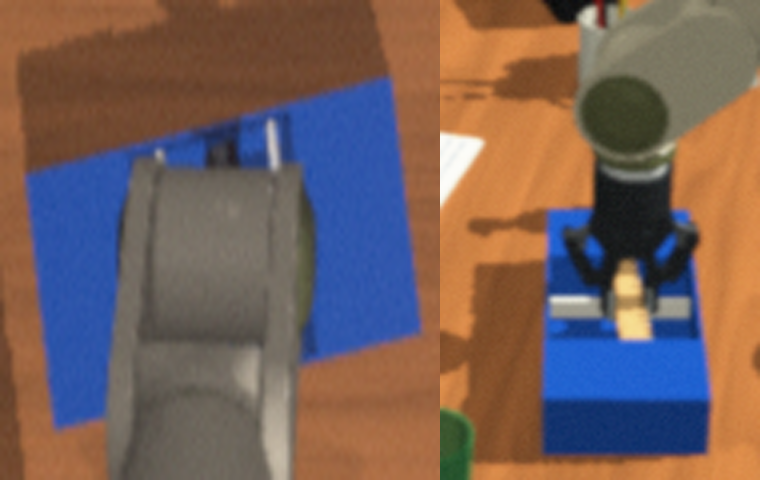

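The scale is held between the fingers (crop 632,300) and moved back without wall contact (force about 0). Its near end is hidden behind the near roof edge, so I tilt gradually and watch the force.

>>> carry_out --pt "1 -4 0.2 0 0 3 0" --pt "1 -8 0.4 0 0 6 0" --pt "1 -12 0.6 0 0 9 0" --pt "1 -16 0.7 0 0 12 0" --pt "1 -20 0.7 0 0 15 0"

```text
time_s: 6.7
eef_pos: [519.4, 106.3, 44.4]
ee_rot: [0.484, 0.48, 0.632, -0.368]
force: [0.7, -0.0, -0.1]
grip_width: 0.339
```

Run:
```python
from h import *
goal(-46.4,69.6,25)
a=viewer.capture("top")[160:240,165:275,::-1]; b=viewer.capture("side")[140:290,200:300,::-1]
cv2.imwrite("pics/c5.png",np.hstack([cv2.resize(a,(440,480),interpolation=2),cv2.resize(b,(320,480),interpolation=2)]))
```

```text
t 6.7 pos [519.4 106.3  44.4] F [ 0.7 -0.  -0.1] w 0.339
shift [-9.6 -0.1 -6.8] rv [0.  9.9 0. ]
```

View pics/c5.png

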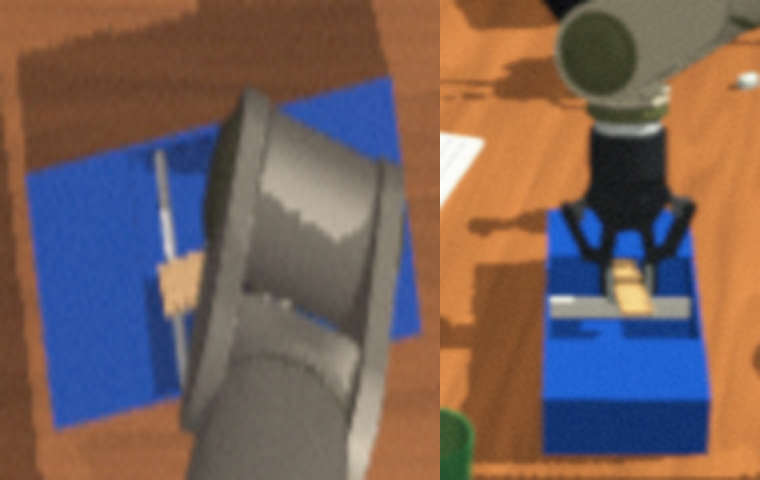

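End a is now out of the roof's way (top crop 160,285; side crop 637,313), and nothing is touching. I compare with the predicted end position and then tilt further.

Run:
```python
from h import *
for La in(68,78,88):
    p=G0+(-49+La*np.cos(.262))*D+[0,0,59.6+La*np.sin(.262)]; a=proj("top",p)[0]; b=proj("side",p)[0]
    print(La,p.round(),((a-[165,160])*[4,6]).round(),((b-[200,140])*3.2+[440,0]).round())
```

```text
68 [503. 165.  77.] [169. 286.] [639. 308.]
78 [501. 174.  80.] [158. 291.] [640. 311.]
88 [498. 183.  82.] [146. 295.] [642. 315.]
```

>>> carry_out --pt "1 -2 0 -1 0 2 0" --pt "1 -4 0 -3 0 4 0" --pt "1 -6 0 -4 0 6 0" --pt "1 -8 0 -6 0 8 0" --pt "1 -10 0 -7 0 10 0"

```text
time_s: 7.42
eef_pos: [518.3, 110.3, 55.9]
ee_rot: [0.427, 0.511, 0.672, -0.325]
force: [0.1, 0.1, -0.1]
grip_width: 0.341
```

```bash
python3 -c "
from h import *
goal(30.6,105.5,25)"
```

```text
t 7.425 pos [518.3 110.3  55.9] F [ 0.1  0.1 -0.1] w 0.341
shift [  0.7  -0.1 -84.6] rv [ 0.  -0.1  0. ]
```

The prediction matches (78 mm beyond the grip). Next I draw it out along its axis.

>>> carry_out --pt "1 0 0 -17 0 0 0" --pt "1 0 0 -34 0 0 0" --pt "1 0 0 -51 0 0 0" --pt "1 0 0 -68 0 0 0" --pt "1 0 0 -88 0 0 0"

```text
time_s: 8.05
eef_pos: [496.5, 188.4, 93.6]
ee_rot: [0.428, 0.51, 0.671, -0.325]
force: [0.2, -0.1, -0.6]
grip_width: 0.335
```

```bash
python3 -c "
from h import *
goal(33,200,25);goal(14,190,0)"
```

```text
t 8.05 pos [496.5 188.4  93.6] F [ 0.2 -0.1 -0.6] w 0.335
shift [-84.3   0.  -37.4] rv [0. 0. 0.]
t 8.05 pos [496.5 188.4  93.6] F [ 0.2 -0.1 -0.6] w 0.335
shift [-84.7  -0.   -9.3] rv [  0. -25.   0.]
```

>>> carry_out --pt "1 -17 0 -7.5 0 0 0" --pt "1 -34 0 -15 0 0 0" --pt "1 -51 0 -22.5 0 0 0" --pt "1 -68 0 -30 0 0 0" --pt "1 -84 0 -37.5 0 0 0"

```text
time_s: 8.68
eef_pos: [497.1, 186.3, 186.0]
ee_rot: [0.428, 0.51, 0.671, -0.325]
force: [-0.5, -0.2, -0.7]
grip_width: 0.339
```

```bash
python3 -c "
from h import *
goal(-7,185,0)"
```

```text
t 8.675 pos [497.1 186.3 186. ] F [-0.5 -0.2 -0.7] w 0.339
shift [-4.4 -0.  49. ] rv [  0. -25.   0.]
```

>>> carry_out --pt "1 -1 2 12 0 -6 0" --pt "1 -2 4 24 0 -12 0" --pt "1 -3 6 36 0 -18 0" --pt "1 -4 9 49 0 -25 0" --pt "1 -4 9 49 0 -25 0"

```text
time_s: 9.3
eef_pos: [518.0, 144.9, 168.1]
ee_rot: [0.563, 0.428, 0.564, -0.427]
force: [0.1, 0.4, -0.3]
grip_width: 0.339
```

>>> carry_out --pt "1 0 0 0 0 0 0" --pt "1 0 0 0 0 0 0" --pt "1 0 0 0 0 0 0" --pt "1 0 0 0 0 0 0" --pt "1 0 0 0 0 0 0"

```text
time_s: 9.93
eef_pos: [518.4, 143.6, 167.8]
ee_rot: [0.563, 0.428, 0.563, -0.428]
force: [-1.3, -0.0, 0.2]
grip_width: 0.34
```

Run:
```python
from h import *
a=viewer.capture("top")[140:250,150:320,::-1]; b=viewer.capture("side")[100:290,180:320,::-1]
cv2.imwrite("pics/c6.png",np.hstack([cv2.resize(a,(440,480),interpolation=2),cv2.resize(b,(354,480),interpolation=2)]))
s=ctrl.sense(); p=s['eef_pos']; Rt=rot(s['ee_rot']); G=p-15.7*Rt.apply([1,0,0]); d=-Rt.apply([0,0,1])
for L in(-122,-22,78):
    q=G+L*d; a=proj("top",q)[0];b=proj("side",q)[0]; print(L,q.round(1),((a-[150,140])*[440/170,480/110]).round(),((b-[180,100])*[354/140,480/190]+[440,0]).round())
print(s['time_s'],s['force'].round(1),s['grip_width'])
```

```text
-122 [551.   26.1 183.5] [251. 229.] [628. 206.]
-22 [524.2 122.4 183.5] [171. 266.] [638. 247.]
78 [497.5 218.8 183.5] [ 91. 303.] [649. 293.]
10.025 [ 0.8 -0.2 -0.6] 0.34071337402024904
```

View pics/c6.png

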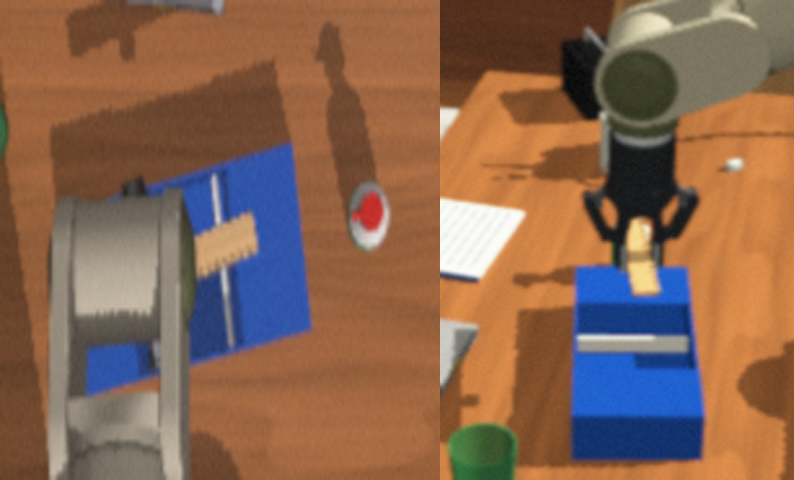

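The scale is held level over the opening. Its ends are at (255,230) in the top crop and (645,292) in the side crop, close to the predicted (251,229) and (649,293). The cap is up and the bystanders in view are undisturbed. Handing in.

```bash
python3 -c "
from rig import order; print(order.finish_job())"
```

```text
the job is handed in; nothing more can be done
None
```

The job is handed in, with no verdict reported. I pressed the red cap until it bottomed (21 N, finger tip at 115.8 mm) and released it. I then gripped the scale, slid it under the -y roof, tilted it 25° with its +y end up, and drew it out through the opening.

**Last checks at about 10 s:**
- **Scale:** it is held with the gripper open 29 mm, level, about 183 mm above the desk, with its centre within a few mm of the opening centre. These come from the arm pose. Both pictures agree with the end positions to about 1–2 px, except the far end in the side view, which appeared about 16 crop pixels (6 px) off, probably because the gripper hides it.
- **Contact and cap:** the wrist force was under about 1 N and the cap looked up in the last picture.
- **Bystanders:** none looked moved in the crops I viewed, and no contact was felt. I did not measure their positions again, and the last crops did not show the eraser, ink pot or mug.

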